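# Lift the hinged lid off the sample box

### The job

Take the red lid off its clear sample box: take it by the black grip, swing it up on its hinge until it stands vertical, then lift it straight up off the two hinge pins. Stand it, grip upward, in the slot of the grey lid stand; set it down, do not drop it in. Leave the other box with the blue lid shut.

Things in the scene. Friction and masses are not known exactly. Their poses are not given: they have to be found in the camera images.
- red_lid: Red lid, ~0.2 kg, shut at the start, hinge on the far side. Origin: hinge axis, mid-width. x: in its plane from hinge to grip (up when vertical), y along hinge, z out of its top. Panel x 22-154, y +-80, 8 mm thick, 6 mm plug below. Grip: black barrel along y, 24 mm thick, 30 long, centre x=185, 35 mm past the box. Pinched from above across its ends it can turn in the fingers as the lid swings.
- red_hinge (a point): Middle of the red lid's hinge axis, 74 mm above the table. x level, away from the grip; y along hinge; z up. Clear box (fixed) 130 (x) x 160 x 70 mm high, centre 85 mm to -x. Two 8 mm pins along y at y = +-50 mm sit in U hooks of the lid: slot 11 mm wide, opening away from the grip (down when vertical), prongs to lid x = -12 (under) and -5, 21 mm over both. Once vertical, a 16 mm rise frees it.
- lid_stand: Grey lid stand, fixed. Origin: centre of underside, on the table; x across the slot, y along it, z up. Base 100 (x) x 180 x 6 mm; two upright plates 140 mm long, tops 80 mm above the table, 45 mm slot between them at x = 0, ends open. The lid stands in it on its hooks (lid origin 18 mm, grip centre 203 mm above the table), either face forward, and tips to lean on a plate when let go.
- blue_lid: Blue lid, same shape and axes as the red one, shut on an identical box: leave it alone. Boxes with shut lids are 86 mm high. Red box, blue box and stand each stand left, middle or right, with x axes (box: from grip side to hinge) within 18 degrees of straight away from the robot's front. All else on the table is bystanders.
There are look-alikes about, which are no part of the job. There is more than one size of the red_lid; the one meant has the size given above.

How it is judged:
By the outcome, as a careful person would: the job done as asked, in the order asked, and still so for the second after the job is handed in, with the robot touching nothing.
It also fails if it takes over 50 s, if anything falls off the work surface, if the arm or the gripper's body presses on something with over 40 N, if the wrist force passes 120 N, or if a joint passes its speed limit or range.

### The arm

A 7-joint arm with a two-finger parallel gripper is mounted at the origin on the work surface. World frame = base frame: x ahead of the robot, y to its left, z up, the work surface at z = 0. Lengths are in m, angles in rad, forces in N, time in s.
With the tool pointing down it reaches from about 0.35 to 0.9 m from the base axis. Payload 8.1 kg.
Tool frame: the origin (TCP) lies midway between the tips of the shut fingers; the grasp point (between the pads) lies behind it (arm.tcp_to_grasp is the z of the grasp point in the tool frame, in m); z points along the fingers, y is the line along which they close (so a half turn about z gives the same grasp; the last joint's range is limited). The gripper opens to 92 mm and grips with 3 to 60 N. Pads are 19 mm wide; open, the fingers measure 130 mm over their backs; the gripper's body (75 mm by 190 mm) begins 47 mm behind the grasp point.
Start: joints at [1.053, 0.434, 0.025, 1.573, -0.012, 1.134, -0.075], TCP at [0.252, -0.572, 0.227] pointing down, gripper open.
Joint ranges: [-2.62, 2.62], [-0.44, 2.09], [-1.27, 1.32], [0.08, 2.57], [-1.32, 4.46], [0.12, 2], [-2.74, 2.74]. Speed limits (rad/s): [2.22, 2.22, 3.01, 3.01, 3.14, 3.14, 3.14].

### API

Orientations are given as a rotation vector (axis times angle).
In Python, from cell import readout, vision, arm gives the robot as it stands.
- The arm moves only by the tool carry_out, never from a script. Its argument "increments" is one flat list of numbers, 6 for each row, row after row: the shift along the world's x, y, z in mm, then the turn, a rotation vector about the world's x, y, z in rad. In form: [tx, ty, tz, wx, wy, wz, tx, ty, tz, wx, wy, wz, ...]. A call has 1 to 20 rows; each row shifts and turns the commanded pose from where the row before left it; what a row does not reach is not made up. A row lasts 1/8 s, in which the tool goes at most 62.5 mm and 10.7 degrees, less where a joint would pass 70% of its speed; a pose out of reach is approached as far as the arm can. A call with a gripper value outside its range is refused whole. "grip" is the closure, from 0 (fully open) to 1 (shut), set as the call begins (left out, the last holds). The fingers move at their own pace and stop on an object; "newtons" is the grip in N (left out, the last holds). Time passes only in rows, so rows that do not move let the fingers close. It gives the time, the measured TCP pose, the force, the opening and the grip force at its end, in the units of the state.
- readout.observe(): the state, without advancing time (a new reading comes with each control period).
- vision.get_image(name): name is "side" or "top"; returns the picture (400x640x3 uint8, red, green, blue); there is no depth.
- vision.calibration(name): a dict with "fov_y" (degrees; the focal length in pixels is half the picture's height over the tangent of half this angle, whatever the lens; pixels are square), "cx", "cy" (the principal point, pixels), "k1" (the pictures are not rectified: a ray, as slopes to the right and down, at radius r is drawn at 1 + k1 r^2 times it, then the intrinsics apply), "pose" (4x4, takes a point from camera to world coordinates). Camera axes: x right, y up, looking along -z (the intrinsics and any distortion apply to the point x, -y, -z); pixel columns grow to the right and rows downward; lengths in m; the calibration is good to about 2 mm. A picture is of the moment at which its call begins. calibration takes no time and is no camera call.
- arm.sign_off(): hands the job in; it is judged then, once.
The state is a dict: "clock": time; "joints": joint angles; "dq": joint speeds; "joint_efforts": joint torques, N m; "position": TCP position; "ee_rot": TCP orientation; "force": force on the tool from outside, world axes, zero at the start; "ft_torque": the same for the moment, N m; "width": opening from 0.0 (shut) to 1.0 (fully open); "gripper_force": force on a finger pad.
Only numpy, scipy, OpenCV 4.12 (cv2) and the standard library are available. Lean on these libraries where they do the work, as an engineer would, in place of code of your own. Each camera call takes 0.05 s, during which the arm holds its last target. There are 200 camera calls.

## Working session

There is one attempt and no reset: what is moved stays moved. The work goes in short steps, Python scripts to look and compute and a tool call to move; the robot and the scene stay as the last step left them, time stands still between calls to the robot, and variables do not carry over. Pictures are saved under pics/ and viewed, at most 10 in all, crops included, and the job is handed in when it is done.

Besides the shell and the picture viewer there is one more tool, called after ">>>" in YAML: its name, and indented under it one key for each argument. carry_out: Moves the arm, as the interface text tells. Its arguments: {"type":"object","properties":{"increments":{"type":"array","items":{"type":"number"}},"grip":{"type":"number"},"newtons":{"type":"number"}},"required":["increments"]}

```bash
mkdir -p pics
cat > h.py <<'E'
import numpy as np, cv2
from cell import readout, vision, arm
def grab(n,f=None):
    im=vision.get_image(n); 
    if f: cv2.imwrite('pics/'+f,im[:,:,::-1])
    return im
def K(n):
    c=vision.calibration(n); f=200/np.tan(np.radians(c['fov_y'])/2)
    return c,f
def ray(n,u,v):
    c,f=K(n); xd=np.array([(u-c['cx'])/f,(v-c['cy'])/f]); x=xd.copy()
    for _ in range(30): x=xd/(1+c['k1']*(x@x))
    P=np.array(c['pose']); d=P[:3,:3]@np.array([x[0],-x[1],-1]); return P[:3,3],d
def onz(n,u,v,z):
    o,d=ray(n,u,v); return o+d*(z-o[2])/d[2]
def proj(n,p):
    c,f=K(n); P=np.array(c['pose']); q=P[:3,:3].T@(np.array(p)-P[:3,3]); s=np.array([q[0]/-q[2],-q[1]/-q[2]])
    s=s*(1+c['k1']*(s@s)); return s[0]*f+c['cx'],s[1]*f+c['cy']
E
python3 - <<'E'
from h import *
grab('top','top0.png');grab('side','side0.png')
for n in('top','side'):print(K(n))
s=readout.observe();print(s,arm.tcp_to_grasp)
E
```

```text
({'fov_y': 46.54151424587085, 'cx': 326.2810111913232, 'cy': 196.68332280158094, 'k1': 0.02424267518469653, 'pose': array([[-0.01385626,  0.99320388, -0.11555972,  0.42304802],
       [-0.99990333, -0.01362951,  0.00275218, -0.01867878],
       [ 0.00115845,  0.11558668,  0.99329672,  1.02864639],
       [ 0.        ,  0.        ,  0.        ,  1.        ]])}, np.float64(465.0480094632958))
({'fov_y': 50.28918824212626, 'cx': 321.18530492378926, 'cy': 203.95449374299156, 'k1': -0.015958608317351103, 'pose': array([[-0.72545555,  0.45185055, -0.51917755,  0.01706147],
       [-0.68826467, -0.47357902,  0.5495586 ,  0.48739866],
       [ 0.00244676,  0.7560119 ,  0.6545533 ,  0.69535002],
       [ 0.        ,  0.        ,  0.        ,  1.        ]])}, np.float64(426.0906591745332))
{'clock': 0.1, 'joints': array([ 1.05341158,  0.43513722,  0.02496462,  1.57398498, -0.01163013,
        1.13400014, -0.0751159 ]), 'dq': array([-0.0010577 , -0.00141522, -0.00033559, -0.00232898, -0.00096132,
       -0.0001994 , -0.00089497]), 'joint_efforts': array([ 3.95068826e-03, -6.69122815e+01,  9.88452360e-01, -3.15148652e+01,
       -6.05273922e-02,  3.74625146e-02,  6.18994613e-05]), 'position': array([ 0.2516559 , -0.57160573,  0.2260415 ]), 'ee_rot': array([-3.07299730e+00, -6.46469578e-01,  5.92720616e-04]), 'force': array([0.90304902, 0.30752639, 0.7038034 ]), 'ft_torque': array([0.00276859, 0.00020958, 0.01993299]), 'gripper_force': 0.0, 'width': 0.9960311262680405} -0.0188
```

View pics/top0.png

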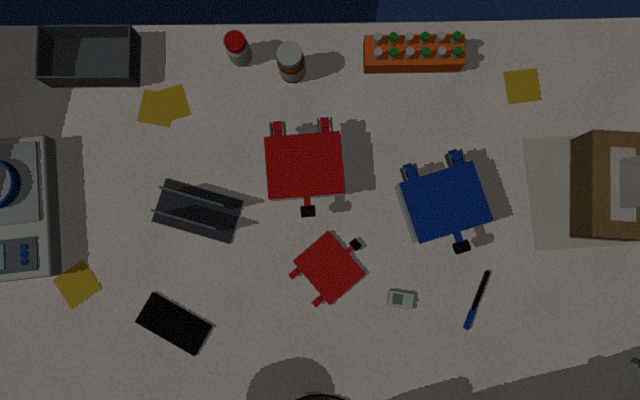

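View pics/side0.png

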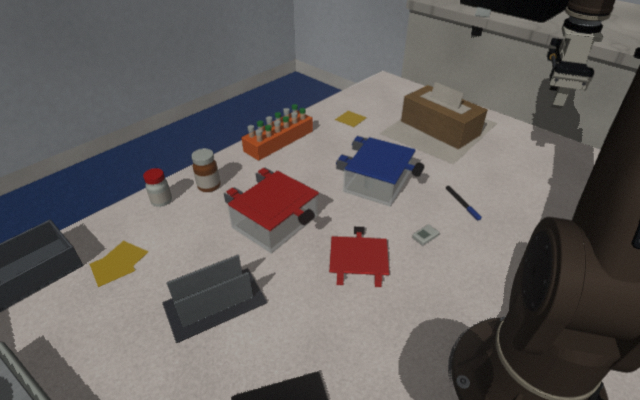

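```bash
cat > m.py <<'E'
from h import *
im=grab('top'); sd=grab('side')
hsv=cv2.cvtColor(im,cv2.COLOR_RGB2HSV)
m=((hsv[...,0]<8)|(hsv[...,0]>172))&(hsv[...,1]>150)&(hsv[...,2]>60); m=m.astype(np.uint8)
n,l,st,ce=cv2.connectedComponentsWithStats(m)
for i in range(1,n):
    if st[i,4]>800:
        k=(l==i).astype(np.uint8); k=cv2.morphologyEx(k,cv2.MORPH_OPEN,np.ones((21,21)))
        r=cv2.minAreaRect(cv2.findContours(k,0,2)[0][0]); b=cv2.boxPoints(r)
        z=.080 if ce[i][1]<210 else .014
        w=np.array([onz('top',*p,z) for p in b]); print(st[i],b.round(1).tolist()); print(w.round(4).tolist(),w.mean(0),[np.linalg.norm(w[j]-w[j-1]) for j in range(4)])
# black grip
g=im.max(2); k=(g<35).astype(np.uint8)
n,l,st,ce=cv2.connectedComponentsWithStats(k)
for i in range(1,n):
    if 50<st[i,4]<400: print('dark',st[i],ce[i],onz('top',*ce[i],.08))
A=cv2.resize(im[105:260,140:370,::-1],None,fx=3.4,fy=3.4,interpolation=2)
cv2.imwrite('pics/crop1.png',A[:600,:790])
E
python3 m.py
```

```text
[ 264  117   81   89 5018] [[263.6000061035156, 136.3000030517578], [339.6000061035156, 130.89999389648438], [344.1000061035156, 193.5], [268.1000061035156, 198.89999389648438]]
[[0.6618, 0.1075, 0.08], [0.6713, -0.0511, 0.08], [0.5395, -0.058, 0.08], [0.5304, 0.0982, 0.08]] [0.60074978 0.02413822 0.08      ] [np.float64(0.1316971174947711), np.float64(0.15887797510908325), np.float64(0.1319415088729248), np.float64(0.15646605644279732)]
[ 289  231   76   76 2863] [[303.0, 241.0], [355.0, 241.0], [355.0, 294.0], [303.0, 294.0]]
[[0.4449, 0.0304, 0.014], [0.4433, -0.0825, 0.014], [0.3304, -0.0801, 0.014], [0.332, 0.0313, 0.014]] [ 0.38764972 -0.02523163  0.014     ] [np.float64(0.11295403244342558), np.float64(0.11293534571892326), np.float64(0.11296612753702465), np.float64(0.11138240833156099)]
dark [  0 161  21  47 296] [ 12.98310811 184.52702703] [0.56708531 0.61625238 0.08      ]
dark [301 206  14  11 144] [307.49305556 211.        ] [0.50445242 0.01753986 0.08      ]
dark [153 215  19  10  60] [160.65       219.43333333] [0.49143616 0.31634795 0.08      ]
dark [170 219  43  18 165] [189.17575758 227.08484848] [0.47501995 0.25826607 0.08      ]
dark [350 239  11  11  74] [355.18918919 244.04054054] [ 0.4358786 -0.0786177  0.08     ]
dark [453 240  18  14 168] [461.1547619  246.56547619] [ 0.42801351 -0.29291161  0.08      ]
dark [472 271  18  39 192] [480.265625   290.02083333] [ 0.3412239 -0.326718   0.08     ]
dark [296 394  48   6 190] [318.85789474 396.93157895] [ 0.14106335 -0.00141337  0.08      ]
```

View pics/crop1.png

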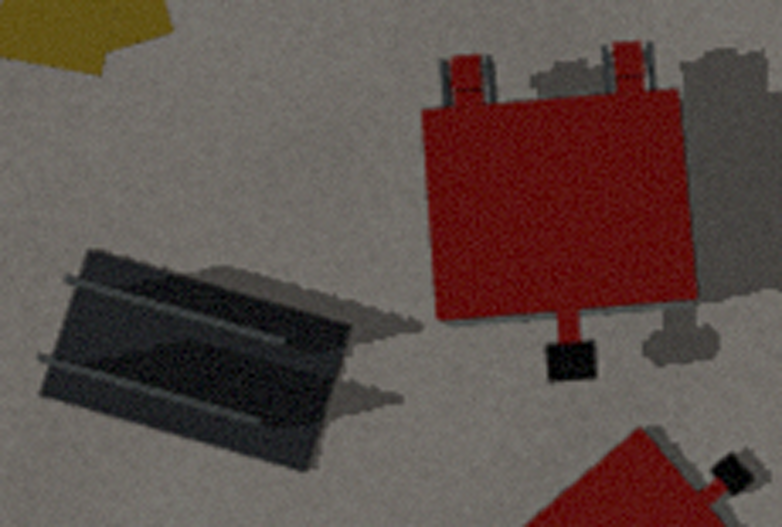

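The top view has two red lids. One is on the clear box at px (305,165) with its grip at (307,211). The other is a smaller loose one on the table at (330,268). The boxed lid's panel measures about 132 x 158 mm, so it is the one meant. The loose one's panel is clearly smaller and it has no box. The crop confirms the boxed lid has two hinge mounts at the far side and a grip towards the robot. The grey stand is at left, around (198,210).

Run:
```python
from h import *
f=lambda x,y,z: onz('top',x/3.4+140,y/3.4+105,z)[:2]
b=[f(*p,.006) for p in [(88,250),(350,325),(308,470),(40,395)]]
t=[f(*p,.08) for p in [(68,278),(288,342),(265,420),(40,357)]]
for q in (b,t):
    q=np.array(q); print(q.round(4).tolist(),q.mean(0)); 
    for i,j in((1,0),(2,3)): d=q[j]-q[i]; print(np.linalg.norm(d),np.degrees(np.arctan2(-d[0],d[1])))
```

```text
[[0.5874, 0.3334], [0.5359, 0.1627], [0.4425, 0.189], [0.4932, 0.3617]] [0.51474837 0.26171726]
0.1783130414848435 -16.802184203645307
0.1800302624693541 -16.36818017598101
[[0.5586, 0.3195], [0.5179, 0.1868], [0.4712, 0.1999], [0.511, 0.3349]] [0.51467352 0.26027473]
0.13882700814088542 -17.028541148110424
0.14066860584160942 -16.406163893619123
```

>>> carry_out:
  increments: [16, 37, -2, 0, 0, -0.022, 16, 37, -2, 0, 0, -0.022, 16, 37, -2, 0, 0, -0.022, 16, 37, -2, 0, 0, -0.022, 16, 37, -2, 0, 0, -0.022, 16, 37, -2, 0, 0, -0.022, 16, 37, -2, 0, 0, -0.022, 16, 37, -2, 0, 0, -0.022, 16, 37, -2, 0, 0, -0.022, 16, 37, -2, 0, 0, -0.022, 16, 37, -2, 0, 0, -0.022, 16, 37, -2, 0, 0, -0.022, 16, 37, -2, 0, 0, -0.022, 16, 37, -2, 0, 0, -0.022, 16, 37, -2, 0, 0, -0.022, 12, 35, -2, 0, 0, -0.022, 0, 0, 0, 0, 0, 0]
  grip: 0

```text
clock: 2.33
position: [0.5043, 0.0213, 0.1945]
ee_rot: [-3.138, -0.106, -0.0]
force: [-0.5, -0.3, 0.6]
width: 1.001
gripper_force: 0.0
```

Run:
```python
from h import *
im=cv2.imread('pics/side0.png'); k=(im.max(2)<40).astype(np.uint8)[195:235,285:330]
n,l,s,c=cv2.connectedComponentsWithStats(k); print([(s[i],c[i]+[285,195]) for i in range(1,n) if s[i,4]>30])
print([proj('side',(.504,.018,z)) for z in(.069,.074,.079)])
```

```text
[(array([ 14,  15,  15,  14, 127], dtype=int32), array([305.96062992, 216.67716535]))]
[(np.float64(306.5095923092968), np.float64(218.3955958660224)), (np.float64(306.46286517956275), np.float64(216.69170502612604)), (np.float64(306.4158107456421), np.float64(214.97559533572755))]
```

>>> carry_out:
  increments: [0, -3, -20, 0, 0, 0, 0, 0, -20, 0, 0, 0, 0, 0, -20, 0, 0, 0, 0, 0, -20, 0, 0, 0, 0, 0, -15, 0, 0, 0, 0, 0, -15, 0, 0, 0, 0, 0, -10, 0, 0, 0, 0, 0, 0, 0, 0, 0]

```text
clock: 3.32
position: [0.5035, 0.0149, 0.0742]
ee_rot: [3.14, 0.099, -0.002]
force: [-0.2, 0.6, 0.2]
width: 0.998
gripper_force: 0.0
```

>>> carry_out:
  increments: [0, 3, -10, 0, 0, 0, 0, 0, -9, 0, 0, 0, 0, 0, 0, 0, 0, 0]

```text
clock: 3.7
position: [0.5033, 0.018, 0.055]
ee_rot: [3.14, 0.099, -0.002]
force: [-0.9, -0.2, 0.6]
width: 0.996
gripper_force: 0.0
```

>>> carry_out:
  increments: [0, 0, 0, 0, 0, 0, 0, 0, 0, 0, 0, 0, 0, 0, 0, 0, 0, 0, 0, 0, 0, 0, 0, 0, 0, 0, 0, 0, 0, 0, 0, 0, 0, 0, 0, 0, 0, 0, 0, 0, 0, 0, 0, 0, 0, 0, 0, 0]
  grip: 1
  newtons: 15

```text
clock: 4.7
position: [0.5038, 0.0179, 0.0557]
ee_rot: [3.14, 0.099, -0.0]
force: [-0.8, -0.7, 0.2]
width: 0.329
gripper_force: 15.0
```

```bash
python3 -c "
import numpy as np
r=np.array([185*np.array([-.9982*np.cos(t),-.06*np.cos(t),np.sin(t)]) for t in np.linspace(0,np.pi/2,19)])
print(np.diff(r,axis=0).round(1).tolist())"
```

```text
[[0.7, 0.0, 16.1], [2.1, 0.1, 16.0], [3.5, 0.2, 15.8], [4.8, 0.3, 15.4], [6.2, 0.4, 14.9], [7.4, 0.4, 14.3], [8.7, 0.5, 13.6], [9.8, 0.6, 12.8], [10.9, 0.7, 11.9], [11.9, 0.7, 10.9], [12.8, 0.8, 9.8], [13.6, 0.8, 8.7], [14.3, 0.9, 7.5], [14.9, 0.9, 6.2], [15.4, 0.9, 4.9], [15.7, 0.9, 3.5], [16.0, 1.0, 2.1], [16.1, 1.0, 0.7]]
```

Gripped (opening 30 mm). Swinging the first third.

>>> carry_out:
  increments: [0.3, 0, 8, 0, 0, 0, 0.4, 0, 8, 0, 0, 0, 1, 0, 8, 0, 0, 0, 1.1, 0.1, 8, 0, 0, 0, 1.7, 0.1, 7.9, 0, 0, 0, 1.8, 0.1, 7.9, 0, 0, 0, 2.4, 0.1, 7.7, 0, 0, 0, 2.4, 0.2, 7.7, 0, 0, 0, 3.1, 0.2, 7.5, 0, 0, 0, 3.1, 0.2, 7.4, 0, 0, 0, 3.7, 0.2, 7.2, 0, 0, 0, 3.7, 0.2, 7.1, 0, 0, 0]

```text
clock: 6.2
position: [0.5292, 0.0195, 0.1487]
ee_rot: [-3.14, -0.098, -0.001]
force: [0.4, -0.2, -1.5]
width: 0.324
gripper_force: 15.0
```

>>> carry_out:
  increments: [4.3, 0.2, 6.8, 0, 0, 0, 4.4, 0.3, 6.8, 0, 0, 0, 4.9, 0.3, 6.4, 0, 0, 0, 4.9, 0.3, 6.4, 0, 0, 0, 5.4, 0.3, 6, 0, 0, 0, 5.5, 0.4, 5.9, 0, 0, 0, 5.9, 0.3, 5.5, 0, 0, 0, 6, 0.4, 5.4, 0, 0, 0, 6.4, 0.4, 4.9, 0, 0, 0, 6.4, 0.4, 4.9, 0, 0, 0, 6.8, 0.4, 4.4, 0, 0, 0, 6.8, 0.4, 4.3, 0, 0, 0]

```text
clock: 7.7
position: [0.5967, 0.0235, 0.2161]
ee_rot: [3.14, 0.099, -0.0]
force: [-0.2, -0.2, -2.9]
width: 0.322
gripper_force: 15.0
```

>>> carry_out:
  increments: [7.1, 0.4, 3.8, 0, 0, 0, 7.2, 0.5, 3.7, 0, 0, 0, 7.4, 0.4, 3.1, 0, 0, 0, 7.5, 0.5, 3.1, 0, 0, 0, 7.7, 0.4, 2.5, 0, 0, 0, 7.7, 0.5, 2.4, 0, 0, 0, 7.8, 0.4, 1.8, 0, 0, 0, 7.9, 0.5, 1.7, 0, 0, 0, 8, 0.5, 1.1, 0, 0, 0, 8, 0.5, 1, 0, 0, 0, 8, 0.5, 0.4, 0, 0, 0, 8.1, 0.5, 0.3, 0, 0, 0, 0, 0, 0, 0, 0, 0]

```text
clock: 9.32
position: [0.6892, 0.0291, 0.2405]
ee_rot: [-3.14, -0.098, -0.0]
force: [-0.1, 0.0, -2.1]
width: 0.323
gripper_force: 15.0
```

Run:
```python
from h import *
t=grab('top');s=grab('side')
A=cv2.resize(t[90:250,200:400],None,fx=2,fy=2);B=cv2.resize(s[60:260,180:400],None,fx=2,fy=2)
C=np.zeros((400,840,3),np.uint8);C[:320,:400]=A;C[:400,400:840]=B
cv2.imwrite('pics/c2.png',cv2.resize(C[...,::-1],(798,380)))
```

```text
(no output)
```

View pics/c2.png

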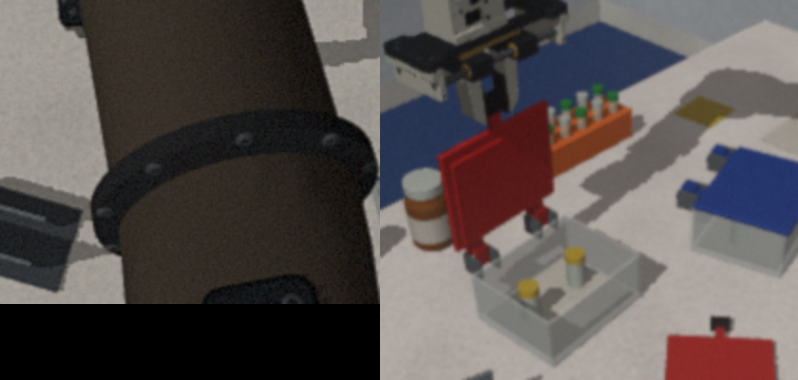

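The lid stands vertical with its hooks on the pins, in the side view at about px (270,200). Lifting straight up.

>>> carry_out:
  increments: [0, 0, 4, 0, 0, 0, 0, 0, 4, 0, 0, 0, 0, 0, 4, 0, 0, 0, 0, 0, 4, 0, 0, 0, 0, 0, 4, 0, 0, 0, 0, 0, 4, 0, 0, 0, 0, 0, 4, 0, 0, 0, 0, 0, 4, 0, 0, 0, 0, 0, 8, 0, 0, 0, 0, 0, 10, 0, 0, 0, 0, 0, 10, 0, 0, 0, 0, 0, 10, 0, 0, 0, 0, 0, 0, 0, 0, 0]

```text
clock: 11.05
position: [0.6891, 0.0291, 0.312]
ee_rot: [-3.14, -0.098, -0.003]
force: [-1.0, 0.1, -2.5]
width: 0.325
gripper_force: 15.0
```

Run:
```python
from h import *
s=grab('side')
B=cv2.resize(s[0:260,180:440],None,fx=2,fy=2)
cv2.imwrite('pics/c3.png',B[...,::-1])
```

```text
(no output)
```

View pics/c3.png

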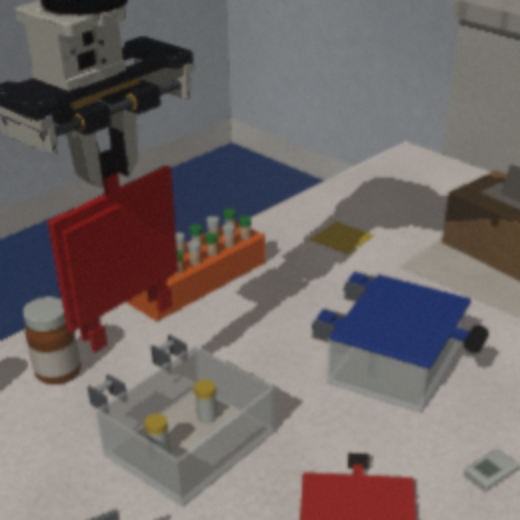

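Free of both pins and hanging vertical, in the crop at about (115,250). Carrying it to above the stand.

>>> carry_out:
  increments: [-4, 5, 0, 0, 0, -0.01, -8, 11, 0, 0, 0, -0.018, -9, 12, 0, 0, 0, -0.018, -9, 12, 0, 0, 0, -0.018, -9, 12, 0, 0, 0, -0.018, -9, 12, 0, 0, 0, -0.018, -9, 12, 0, 0, 0, -0.018, -9, 12, 0, 0, 0, -0.018, -9, 12, 0, 0, 0, -0.018, -9, 12, 0, 0, 0, -0.018, -9, 12, 0, 0, 0, -0.018, -9, 12, 0, 0, 0, -0.018, -9, 12, 0, 0, 0, -0.018, -9, 12, 0, 0, 0, -0.018, -9, 12, 0, 0, 0, -0.018, -9, 12, 0, 0, 0, -0.018, -9, 12, 0, 0, 0, -0.018, -9, 12, 0, 0, 0, -0.018, -9, 12, 0, 0, 0, -0.018, -9, 12, 0, 0, 0, -0.018]

```text
clock: 13.6
position: [0.5132, 0.2622, 0.3109]
ee_rot: [-3.109, 0.453, 0.0]
force: [0.3, -0.3, -2.3]
width: 0.324
gripper_force: 15.0
```

>>> carry_out:
  increments: [-1.5, 0, 0, 0, 0, 0, 0, 0, 0, 0, 0, 0, 0, 0, 0, 0, 0, 0]

```text
clock: 13.98
position: [0.5135, 0.2604, 0.3107]
ee_rot: [3.108, -0.454, 0.0]
force: [0.6, 0.1, -1.9]
width: 0.33
gripper_force: 15.0
```

Run:
```python
from h import *
s=grab('side');t=grab('top')
st=readout.observe();p=st['position'];R,_=cv2.Rodrigues(st['ee_rot']);print(p,np.degrees(np.arctan2(R[1,1],R[0,1])),R[:,2],st['force'])
C=np.zeros((520,780,3),np.uint8)
C[:]=cv2.resize(s[80:340,50:440],(780,520))
cv2.imwrite('pics/c4.png',C[...,::-1])
```

```text
[0.51350822 0.26053744 0.31069974] -106.62844859004151 [ 8.95599395e-05 -1.96714584e-04 -9.99999977e-01] [-0.03114669  0.1543166  -1.5672204 ]
```

View pics/c4.png

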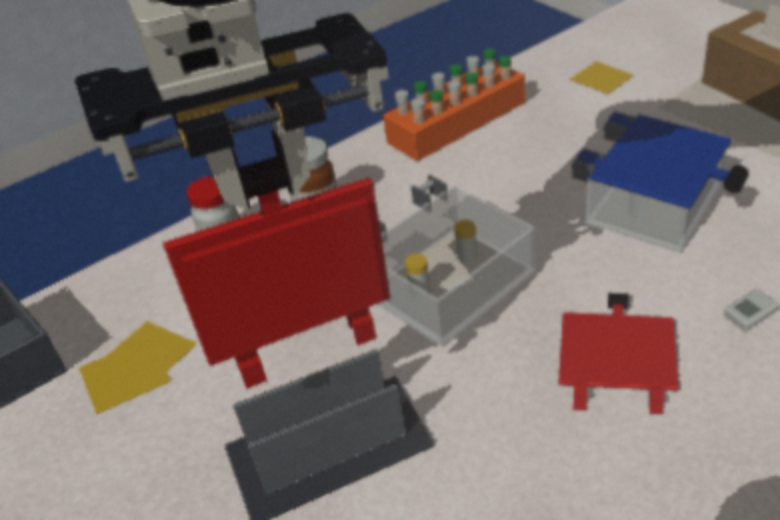

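Run:
```python
from h import *
for off in (-.02,0,.02):
  for s in (.05,-.05):
    p=np.array([.5135,.2605,.128])+s*np.array([.286,.958,0])+off*np.array([.958,-.286,0])
    u=np.array(proj('side',p)); print(off,s,((u-[50,80])*2).round(1))
```

```text
-0.02 0.05 [261.1 394.9]
-0.02 -0.05 [371.9 351.4]
0 0.05 [254.6 379.1]
0 -0.05 [363.8 337.1]
0.02 0.05 [248.3 363.9]
0.02 -0.05 [356.  323.3]
```

The hooks hang within about 5 mm of plumb and the lid is centred over the slot. Lowering.

>>> carry_out:
  increments: [1, 0, -8, 0, 0, 0, 0, 0, -8, 0, 0, 0, 0, 0, -8, 0, 0, 0, 0, 0, -8, 0, 0, 0, 0, 0, -8, 0, 0, 0, 0, 0, -8, 0, 0, 0, 0, 0, -8, 0, 0, 0, 0, 0, -8, 0, 0, 0, 0, 0, -8, 0, 0, 0, 0, 0, -8, 0, 0, 0, 0, 0, -8, 0, 0, 0, 0, 0, -8, 0, 0, 0, 0, 0, -8, 0, 0, 0, 0, 0, -8, 0, 0, 0, 0, 0, -5, 0, 0, 0, 0, 0, 0, 0, 0, 0]

```text
clock: 16.08
position: [0.514, 0.2609, 0.1933]
ee_rot: [3.108, -0.453, -0.001]
force: [-0.1, 1.0, -1.5]
width: 0.324
gripper_force: 15.0
```

>>> carry_out:
  increments: [0, 0, -2, 0, 0, 0, 0, 0, -2, 0, 0, 0, 0, 0, -2, 0, 0, 0, 0, 0, 0, 0, 0, 0]

```text
clock: 16.58
position: [0.5141, 0.261, 0.1876]
ee_rot: [3.109, -0.453, -0.0]
force: [-0.6, 0.2, -2.5]
width: 0.328
gripper_force: 15.0
```

>>> carry_out:
  increments: [0, 0, -1.5, 0, 0, 0, 0, 0, -1.5, 0, 0, 0, 0, 0, 0, 0, 0, 0]

```text
clock: 16.95
position: [0.5146, 0.2611, 0.1855]
ee_rot: [-3.108, 0.453, -0.002]
force: [-0.0, -1.7, 4.4]
width: 0.324
gripper_force: 15.0
```

>>> carry_out:
  increments: [0, 0, -1, 0, 0, 0, 0, 0, 0, 0, 0, 0]

```text
clock: 17.2
position: [0.5153, 0.261, 0.1854]
ee_rot: [-3.108, 0.454, -0.004]
force: [-0.6, -2.6, 11.5]
width: 0.324
gripper_force: 15.0
```

Run:
```python
from h import *
s=grab('side')
cv2.imwrite('pics/c5.png',cv2.resize(s[100:340,80:380],(750,600))[...,::-1])
```

```text
(no output)
```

View pics/c5.png

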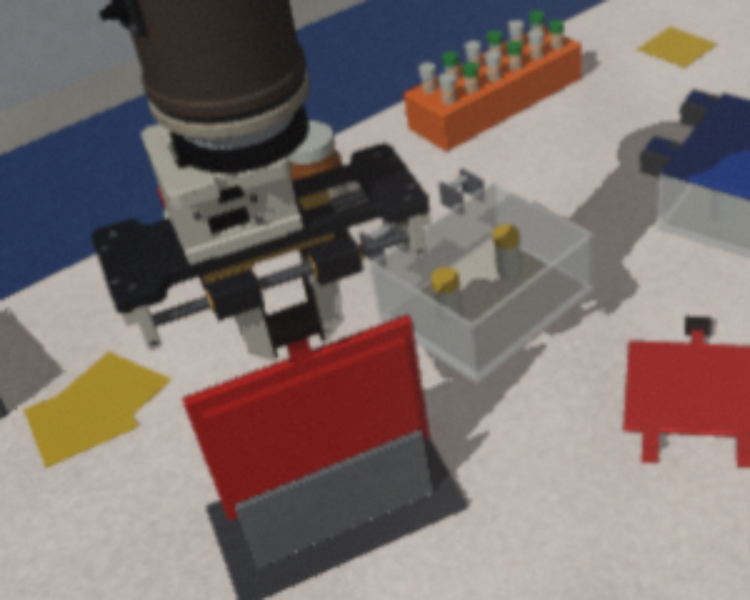

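It is in the slot with the hooks on the base: contact at TCP z 0.185, as expected. Unload, release, retreat.

>>> carry_out:
  increments: [0, 0, 1, 0, 0, 0, 0, 0, 0, 0, 0, 0]

```text
clock: 17.5
position: [0.5148, 0.2611, 0.1854]
ee_rot: [-3.108, 0.453, -0.002]
force: [0.3, -1.9, 6.4]
width: 0.323
gripper_force: 15.0
```

>>> carry_out:
  increments: [0, 0, 0, 0, 0, 0, 0, 0, 0, 0, 0, 0, 0, 0, 0, 0, 0, 0, 0, 0, 0, 0, 0, 0, 0, 0, 0, 0, 0, 0, 0, 0, 0, 0, 0, 0, 0, 0, 0, 0, 0, 0, 0, 0, 0, 0, 0, 0, 0, 0, 0, 0, 0, 0, 0, 0, 0, 0, 0, 0]
  grip: 0

```text
clock: 18.75
position: [0.5142, 0.2611, 0.1848]
ee_rot: [3.109, -0.453, 0.0]
force: [-0.0, -0.3, 0.8]
width: 1.003
gripper_force: 0.0
```

>>> carry_out:
  increments: [0, 0, 5, 0, 0, 0, 0, 0, 8, 0, 0, 0, 0, 0, 10, 0, 0, 0, 0, 0, 15, 0, 0, 0, 0, 0, 20, 0, 0, 0, 0, 0, 20, 0, 0, 0, 0, 0, 20, 0, 0, 0, 0, 0, 20, 0, 0, 0, 0, 0, 0, 0, 0, 0, 0, 0, 0, 0, 0, 0]

```text
clock: 20.0
position: [0.5139, 0.2609, 0.3024]
ee_rot: [3.108, -0.453, -0.001]
force: [-0.7, -0.1, 0.1]
width: 1.002
gripper_force: 0.0
```

Run:
```python
from h import *
s=grab('side')
cv2.imwrite('pics/c6.png',cv2.resize(s[100:340,80:440],(798,532))[...,::-1])
```

```text
(no output)
```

View pics/c6.png

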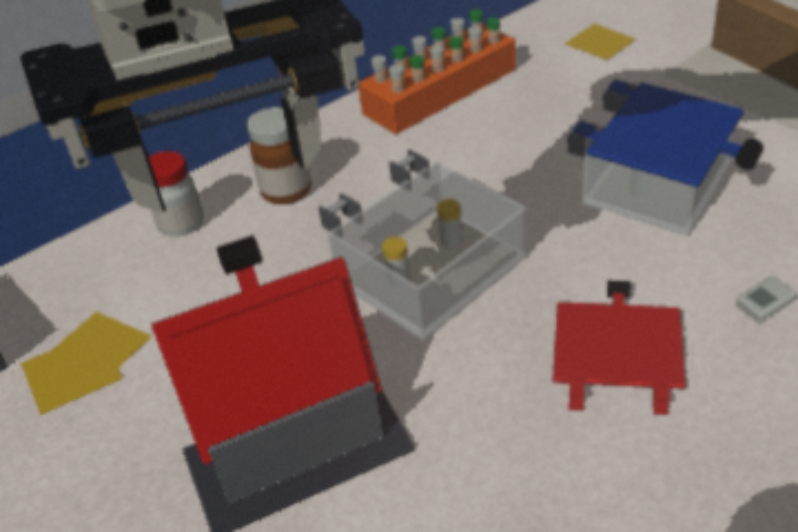

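The lid stands in the slot, grip up at crop (240,253), leaning on the far plate. The gripper is clear and the blue lid is still shut.

```bash
python3 -c "
from cell import arm
print(arm.sign_off())"
```

```text
the job is handed in; nothing more can be done
None
```

The red lid is off its box and standing grip-up in the grey stand, set down gently and leaning on the far plate; the blue lid is still shut, and the job was handed in at about 20 s.

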